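Sweep the flip lids of the sample box shut

ROBOT

A 6-joint arm with a two-finger parallel gripper is mounted at the origin on the work surface. World frame = base frame: x ahead of the robot, y to its left, z up, the work surface at z = 0. Lengths are in m, angles in rad, forces in N, time in s.
With the tool pointing down it reaches from about 0.225 to 0.875 m from the base axis. Payload 3.4 kg.
Tool frame: the origin (TCP) lies at the very end of the fingers, on their centre line; the grasp point (between the pads) lies 19 mm behind it; x points along the fingers, z is the direction in which the jaws open and shut, and the axes are right-handed (so a half turn about x gives the same grasp; the last joint's range is limited). The gripper opens to 85 mm and grips with 20 to 120 N. Pads are 22 mm wide; open, the fingers measure 114 mm over their backs; the gripper's body (76 mm by 85 mm) begins 54 mm behind the grasp point. The pads swing forward as they close: fully open they stand 13 mm farther back than shut.
Start: joints at [1.004, 0.276, 1.505, -0, 1.361, -0.121], TCP at [0.248, 0.519, 0.231] pointing down, gripper open.
Joint ranges: [-2.89, 2.89], [-0.75, 2.08], [0.22, 2.7], [-1.18, 4.32], [0.11, 2.71], [-2.7, 2.7]. Speed limits (rad/s): [2.57, 2.57, 3.14, 3.14, 3.14, 3.14].

INTERFACE

Orientations are given as a unit quaternion [w, x, y, z].
In Python, from rig import manip, viewer, finder gives the robot as it stands.
- The arm moves only by the tool move_arm, never from a script. Its argument "rows" is a list of rows, each a list of 3 entries, a list of its own where there are three numbers: the shift along the tool's x, y, z in mm, then the turn about the tool's x in rad, then the finger opening in mm, from 0 to 85.4. A call has 1 to 8 rows; each row is the pose to reach, as a shift and turn from the pose measured when the call began, along the tool's axes at that moment; what a row does not reach only later rows make up. A row lasts 1/12 s, in which the tool goes at most 41.7 mm and 7.16 degrees, less where a joint would pass 70% of its speed; a pose out of reach is approached as far as the arm can. A call with a gripper value outside its range is refused whole. The fingers move at their own pace and stop on an object; "force" is the grip in N (left out, the last holds). Time passes only in rows, so rows that repeat a pose let the fingers close. It gives the time, the measured TCP pose, the force and the opening at its end, in the units of the state.
- manip.get_state(): the state, without advancing time (a new reading comes with each control period).
- viewer.get_image(name): name is "side" or "top" or "wrist"; returns the picture (400x640x3 uint8, red, green, blue); there is no depth.
- viewer.get_calibration(name): a dict with "mtx" (3x3 intrinsics, pixels), "R" (3x3) and "t" (3): a world point X has camera coordinates R X + t. Camera axes: x right, y down, z forward; pixel columns grow to the right and rows downward; lengths in m; the calibration is good to about 2 mm. A picture is of the moment at which its call begins: read the wrist's pose just before it. get_calibration takes no time and is no camera call; for the wrist camera it gives the pose at the moment of the call.
- manip.sign_off(): hands the job in, once; it reports no verdict.
Trained networks look in the newest picture that a camera, given by its name, has taken for a name from the list of things; names that differ only in an ending like _2 or _b are one class to them, and where a whole thing is asked for, a point or a joint stands for the part that bears it (a point fixed in the world has none). Each returns a list of dicts, best first, with "score" (0 to 1); they miss things now and then, are a little off and sometimes report something else, mostly with a low value. They report only what shows in the picture. A call takes as long as a camera call.
- finder.look_for(target, camera): "centre" ([column, row] in pixels, amid what is visible of it).
- finder.trace(target, camera): "mask" (400x640 bool, what is visible of it) and "centre" ([column, row] in pixels, amid what is visible of it).
The state is a dict: "clock": time; "qpos": joint angles; "qd": joint speeds; "effort": joint torques, N m; "position": TCP position; "ee_rot": TCP orientation; "contact_force": force on the tool from outside, world axes, zero at the start; "moment": the same for the moment, N m; "width": finger opening in m.
Only numpy, scipy, OpenCV 4.12 (cv2) and the standard library are available. Lean on these libraries where they do the work, as an engineer would, in place of code of your own. Each camera call takes 0.05 s, during which the arm holds its last target.

TASK

The six blue flip lids of the white sample box were left standing open after loading. Run your fingertips lightly along the top of the box, from its orange end to the plain end, laying the lids down one after another until all six are fully shut. Lift nothing, do not press hard or shove the box along the bench, and leave the things around it where they are.

Things in the scene. Friction and masses are not known exactly. Their poses are not given: they have to be found in the camera images.
- box: White plastic sample box, a single row of six compartments, loose on the bench (0.75 to 1.2 kg, it slides when pushed sideways with a few newtons). 60 mm wide (its x) and 264 mm long (its y), walls 30 mm high, plus a 14 mm long, 27 mm high orange grip on the +y end. Origin: centre of the underside of the 264 mm row; z up.
- orange_end (a point): Point on the box: middle of its width, at the +y (orange) end of the row of lids, 37 mm above the bench: the height of the free edges of the shut lids, which are their highest parts. It lies over the hinge line of lid 1; the orange grip reaches 14 mm further out and is 27 mm high.
- plain_end (a point): Point on the box: middle of its width, at the -y (plain) end of the row of lids, 264 mm from orange_end, 37 mm above the bench: the height of the free edges of the shut lids. The free edge of lid 6 lies here.
- lid1 (a joint): Angle of blue lid 1 counted from the orange end: 0 = fully shut (its top then slopes up 4 mm to the free edge), 1.47 = upright, stop at 1.8 rad. Lids are 60 mm wide, 42 mm long, 3 mm thick, with a 6 mm thumb tab on the -x side, hinged across the box along the edge nearest the orange end: a fingertip moving from the orange to the plain end folds them down.
- lid2 (a joint): Angle of blue lid 2 counted from the orange end: Same as lid 1, hinge 44 mm from orange_end. The hinges are slightly stiff (0.006 N m): a lid stays where it is left, and lies down as far as the passing fingertip is low (tips level with the shut free edges, or up to 2 mm above, leave it under 0.08 rad).
- lid3 (a joint): Angle of blue lid 3 counted from the orange end: Same as lid 1; hinge 88 mm from orange_end towards the plain end.
- lid4 (a joint): Angle of blue lid 4 counted from the orange end: Same as lid 1; hinge 132 mm from orange_end towards the plain end.
- lid5 (a joint): Angle of blue lid 5 counted from the orange end: Same as lid 1; hinge 176 mm from orange_end towards the plain end.
- lid6 (a joint): Angle of blue lid 6 counted from the orange end: Same as lid 1; hinge 220 mm from orange_end towards the plain end.
- slug_a: Bystander: steel sample slug, 24 mm diameter, 32 mm high, standing beside the box. Origin: centre of its underside.
- slug_b: Bystander: steel sample slug, 24 mm diameter, 32 mm high, standing beside the box. Origin: centre of its underside.
- tin: Bystander: small round aluminium tin with a lid, 52 mm diameter, 40 mm high, behind the box. Origin: centre of its underside.
- tweezers: Bystander: steel tweezers lying flat behind the box, 135 mm long (its x), 13 mm wide, 6 mm high. Origin: near its middle, on the bench.
- reagent: Bystander: amber bottle with black cap, 60 mm diameter, 120 mm high, at the right. Origin: centre of its underside.
- dish: Bystander: white ceramic dish, 90 mm diameter, 40 mm high, at the left. Origin: centre of its underside.
- cell: Bystander: steel pressure cell with a bolted flange and a brass plug on top, 60 mm diameter, 74 mm high, at the left. Origin: centre of its underside.
- spatula: Bystander: narrow steel spatula lying flat, 164 mm long (its x), 11 mm wide, 4 mm high, at the right. Origin: its middle, on the bench.

How it is judged:
By the outcome, as a careful person would: the job done as asked, in the order asked, and still so for the second after the job is handed in, with the robot touching nothing.
It also fails if it takes over 56 s, if anything falls off the work surface, if the arm or the gripper's body presses on something with over 40 N, if the wrist force passes 120 N, or if a joint passes its speed limit or range.

## Working session

There is one attempt and no reset: what is moved stays moved. The work goes in short steps, Python scripts to look and compute and a tool call to move; the robot and the scene stay as the last step left them, time stands still between calls to the robot, and variables do not carry over. Pictures are saved under pics/ and viewed, and the job is handed in when it is done.

Besides the shell and the picture viewer there is one more tool, called after "Call:" as a command line: name --argument value ..., lists and objects as JSON in quotes. move_arm: Moves the arm, as the interface text tells. Its arguments: {"type":"object","properties":{"rows":{"type":"array"},"force":{"type":"number"}},"required":["rows"]}

```bash
mkdir -p pics; ls; python3 - <<'E'
from rig import manip, viewer, finder
import cv2
s=manip.get_state(); print(s)
for n in ("side","top","wrist"):
    im=viewer.get_image(n); cv2.imwrite(f"pics/a_{n}.png",im[:,:,::-1])
    c=viewer.get_calibration(n); print(n,c)
E
```

```text
pics
{'clock': 0.0, 'qpos': array([ 1.00402980e+00,  2.76598615e-01,  1.50615610e+00,  1.71824546e-06,
        1.36071383e+00, -1.21014210e-01]), 'qd': array([-0.00036926, -0.00067522,  0.00290135, -0.00023674,  0.0015549 ,
       -0.00148709]), 'effort': array([ 1.46727354e-03, -4.16756094e+01, -2.45806092e+01, -2.01236671e-04,
        1.11288676e-02, -1.41925059e-05]), 'position': array([0.24762058, 0.51834604, 0.23042851]), 'ee_rot': array([ 0.59755057, -0.37739769,  0.59875034,  0.37683196]), 'contact_force': array([-0.16809463,  0.08114158,  0.09365087]), 'moment': array([ 0.01902462, -0.02025811, -0.00215873]), 'width': 0.08517028423425631}
side {'mtx': array([[485.05529866,   0.        , 318.57513494],
       [  0.        , 485.05529866, 197.0054813 ],
       [  0.        ,   0.        ,   1.        ]]), 'R': array([[ 0.96007374, -0.27949453, -0.011884  ],
       [-0.21472246, -0.70901874, -0.67170432],
       [ 0.17931171,  0.64743744, -0.74072402]]), 't': array([-0.54624469,  0.16407953,  1.10883527])}
top {'mtx': array([[373.94239102,   0.        , 323.75446618],
       [  0.        , 373.94239102, 192.66822577],
       [  0.        ,   0.        ,   1.        ]]), 'R': array([[ 0.00827974, -0.99948997,  0.03084221],
       [-0.99838564, -0.00999593, -0.05591237],
       [ 0.05619215, -0.03032948, -0.9979592 ]]), 't': array([-0.0150933 ,  0.56853763,  0.94719771])}
wrist {'mtx': array([[329.03159737,   0.        , 317.62334358],
       [  0.        , 329.03159737, 191.81588642],
       [  0.        ,   0.        ,   1.        ]]), 'R': array([[ 0.43016641,  0.90274809, -0.00165582],
       [ 0.86824438, -0.41322147,  0.27459006],
       [ 0.24720144, -0.11955708, -0.96155996]]), 't': array([-0.57351209, -0.0358954 ,  0.37884192])}
```

View pics/a_side.png

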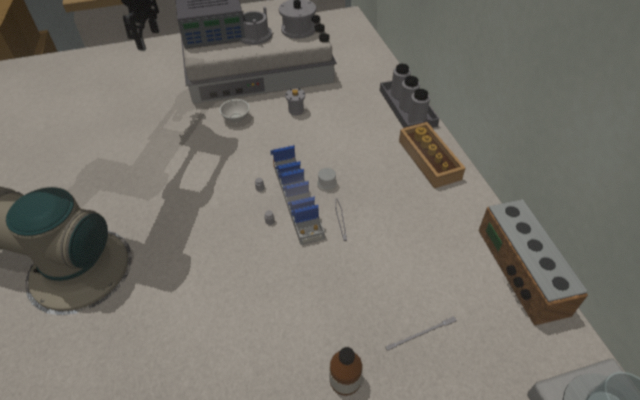

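View pics/a_top.png

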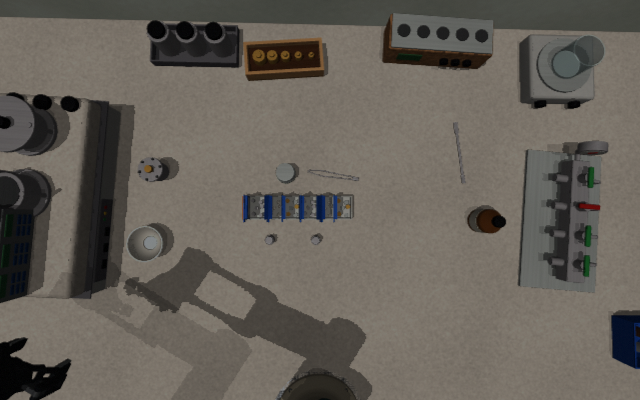

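View pics/a_wrist.png

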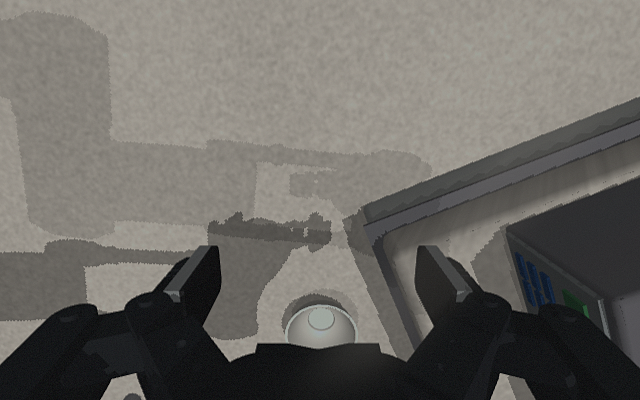

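The box lies in the top view at columns 243–354, rows 193–219, with lids upright. I'm zooming in to find the orange end.

```bash
python3 - <<'E'
import cv2
t=cv2.imread("pics/a_top.png")[160:260,220:380]; s=cv2.imread("pics/a_side.png")[130:255,240:370]
cv2.imwrite("pics/a_topz.png",cv2.resize(t,None,fx=5,fy=5,interpolation=cv2.INTER_CUBIC))
cv2.imwrite("pics/a_sidez.png",cv2.resize(s,None,fx=4.5,fy=4.5,interpolation=cv2.INTER_CUBIC))
E
```

```text
(no output)
```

View pics/a_topz.png

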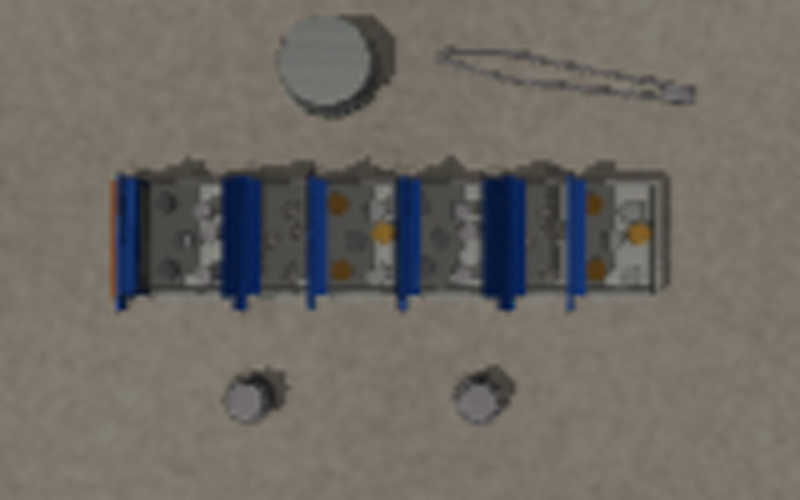

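View pics/a_sidez.png

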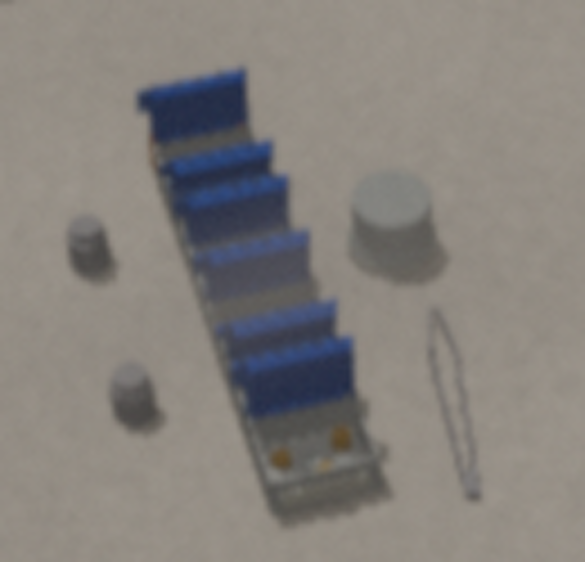

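Top view: an orange strip shows at the left, so the +y end is the orange one. The plain end is at about (353,207). The lids are upright. Next I measure it.

```bash
cat > h.py <<'E'
import numpy as np
from scipy.spatial.transform import Rotation as Ro
from rig import manip, viewer, finder
def rot(q): return Ro.from_quat([q[1],q[2],q[3],q[0]]).as_matrix()
def onplane(n,px,z,cal=None):
    c=cal or viewer.get_calibration(n); d=c["R"].T@np.linalg.solve(c["mtx"],[px[0],px[1],1.]); o=-c["R"].T@c["t"]
    return o+d*(z-o[2])/d[2]
def tri(obs):
    A=[];b=[]
    for n,px in obs:
        c=viewer.get_calibration(n); d=c["R"].T@np.linalg.solve(c["mtx"],[px[0],px[1],1.]); d/=np.linalg.norm(d); o=-c["R"].T@c["t"]
        P=np.eye(3)-np.outer(d,d); A.append(P); b.append(P@o)
    r=np.linalg.lstsq(np.vstack(A),np.hstack(b),rcond=None); return r[0]
def proj(n,X):
    c=viewer.get_calibration(n); p=c["mtx"]@(c["R"]@np.array(X)+c["t"]); return p[:2]/p[2]
E
python3 - <<'E'
from h import *
np.set_printoptions(precision=4,suppress=True)
s=manip.get_state(); print(rot(s["ee_rot"]))
viewer.get_image("top");viewer.get_image("side")
for t in ("orange_end","plain_end"):
    o=[]
    for n in ("top","side"):
        r=finder.look_for(t,n); print(t,n,[(x["score"],x["centre"]) for x in r[:3]])
        if r:o.append((n,r[0]["centre"]))
    if len(o)==2: X=tri(o);print(X,[onplane(n,p,.037) for n,p in o])
# hand-read corners (rim z=.03): plain end corners in top and side
for p in [(353.6,195.3),(352,218.2)]: print("plain top",onplane("top",p,.03))
for p in [(240+378/4.5,130+458/4.5),(240+268/4.5,130+482/4.5)]: print("plain side",onplane("side",p,.03))
print("orange strip",[onplane("top",p,.027) for p in [(242,196.2),(242,218.5)]])
print(manip.get_state()["clock"])
E
```

```text
[[-0.0008 -0.9023  0.4312]
 [-0.0012  0.4312  0.9023]
 [-1.      0.0002 -0.0014]]
orange_end top [(0.77, [296.8, 208.3])]
orange_end side [(0.96, [298.1, 196.2]), (0.69, [233.2, 111.7]), (0.53, [289.7, 168.2])]
[0.5299 0.0585 0.0159] [array([0.5275, 0.0581, 0.037 ]), array([0.528 , 0.0393, 0.037 ])]
plain_end top [(0.21, [266.9, 208.2])]
plain_end side [(0.63, [298.9, 196.6])]
[ 0.5402  0.1442 -0.0796] [array([0.5271, 0.1328, 0.037 ]), array([0.5296, 0.0374, 0.037 ])]
plain top [ 0.5619 -0.0855  0.03  ]
plain top [ 0.5038 -0.0816  0.03  ]
plain side [ 0.559 -0.081  0.03 ]
plain side [ 0.5002 -0.0797  0.03  ]
orange strip [array([0.557 , 0.1972, 0.027 ]), array([0.5008, 0.196 , 0.027 ])]
0.45
```

Box: centre x ≈ 0.530, orange_end at y ≈ 0.182, plain_end at y ≈ -0.082, nearly parallel to world y. I'll bring the closed gripper to a point beyond the orange end, with the jaw axis across the box.

Call:
move_arm --rows '[[[10, -38, -13], 0.12, 0], [[20, -76, -26], 0.24, 0], [[30, -114, -39], 0.36, 0], [[40, -152, -52], 0.48, 0], [[50, -190, -65], 0.6, 0], [[60, -228, -78], 0.72, 0], [[60, -266, -91], 0.84, 0], [[60, -304, -104], 0.96, 0]]' --force 20

```text
clock: 1.12
position: [0.4781, 0.2921, 0.1706]
ee_rot: [0.704, -0.056, 0.705, 0.056]
contact_force: [-0.5, 0.3, 0.6]
width: 0.0001
```

```bash
python3 - <<'E'
from h import *
np.set_printoptions(precision=4,suppress=True)
s=manip.get_state(); R=rot(s["ee_rot"]);print(s["clock"],s["position"],s["width"]); print(R)
g=np.array([.529,.245,.15]); print("shift mm",1000*R.T@(g-s["position"])," turn",-np.arctan2(0-0,1)+np.arctan2(R[1,2],R[0,2]))
E
```

```text
1.1167 [0.4781 0.2921 0.1706] 0.00010493211600029164
[[-0.0012 -0.1583  0.9874]
 [-0.0005  0.9874  0.1583]
 [-1.     -0.0002 -0.0013]]
shift mm [ 20.5918 -54.5431  42.8659]  turn 0.15893592185909727
```

Call:
move_arm --rows '[[[10, -25, 20], 0.1, 0], [[20, -50, 40], 0.159, 0], [[20, -54, 43], 0.159, 0], [[20, -54, 43], 0.159, 0]]'

```text
clock: 1.45
position: [0.5303, 0.2439, 0.1497]
ee_rot: [0.706, 0.001, 0.708, -0.001]
contact_force: [-0.9, 0.2, -0.2]
width: 0.0001
```

```bash
python3 - <<'E'
from h import *
import cv2
np.set_printoptions(precision=4,suppress=True)
s=manip.get_state(); R=rot(s["ee_rot"]);print(s["clock"],s["position"]); print(R)
for n in ("wrist","side"):
    im=viewer.get_image(n); cv2.imwrite(f"pics/b_{n}.png",im[:,:,::-1])
z=cv2.imread("pics/b_side.png")[60:260,200:400]
cv2.imwrite("pics/b_sidez.png",cv2.resize(z,None,fx=3,fy=3,interpolation=cv2.INTER_CUBIC))
print("tcp px side",proj("side",s["position"]),"wrist",proj("wrist",s["position"]))
c=viewer.get_calibration("wrist"); print("cam",-c["R"].T@c["t"])
for y in (.182,-.082): print([proj("wrist",[.53+dx,y,.033]) for dx in(-.03,.03)])
E
```

```text
1.45 [0.5303 0.2439 0.1497]
[[-0.0024  0.0029  1.    ]
 [-0.0011  1.     -0.0029]
 [-1.     -0.0011 -0.0024]]
tcp px side [277.049  110.4401] wrist [322.2075 252.7113]
cam [0.5285 0.3153 0.2931]
[array([285.8607, 256.4657]), array([354.6946, 256.6517])]
[array([292.0306, 475.5067]), array([346.9297, 475.7751])]
```

View pics/b_wrist.png

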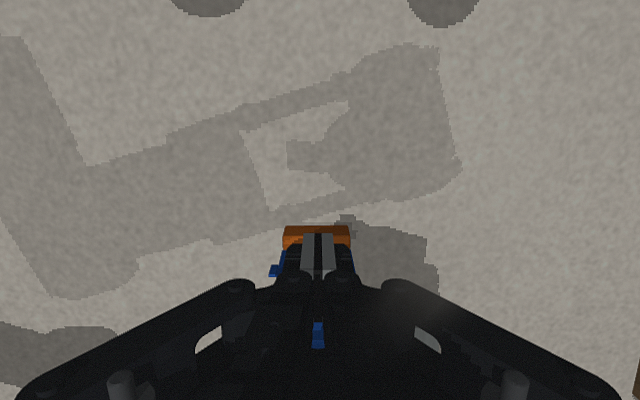

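View pics/b_sidez.png

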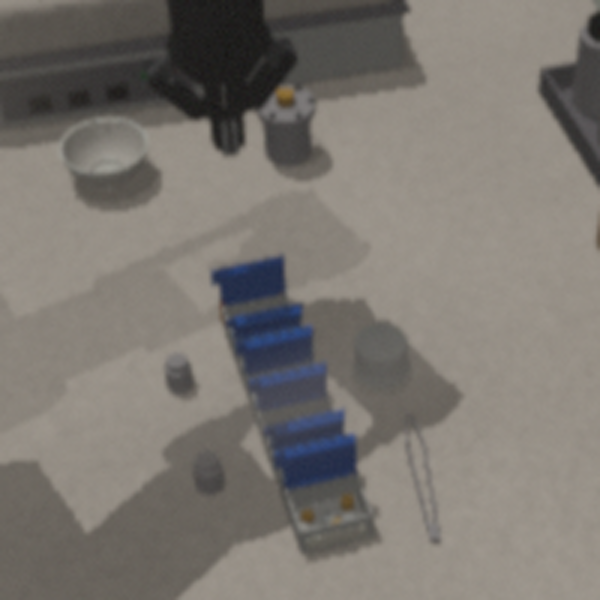

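The fingertip is where the TCP projects (side view about (277,111)). In the wrist view the orange grip lies at (284–350, 227–248), in line with the fingers. Descending to z ≈ 38 mm beyond the grip.

Call:
move_arm --rows '[[[20, 0, 0], 0, 0], [[40, 0, 0], 0, 0], [[60, 0, 0], 0, 0], [[80, 0, 0], 0, 0], [[95, 0, 0], 0, 0], [[105, 0, 0], 0, 0], [[110, 0, 0], 0, 0], [[111, 0, 0], 0, 0]]'

```text
clock: 2.22
position: [0.5274, 0.2467, 0.0392]
ee_rot: [0.706, -0.001, 0.708, 0.001]
contact_force: [0.0, -0.1, 0.5]
width: 0.0002
```

```bash
python3 - <<'E'
from h import *
import cv2
np.set_printoptions(precision=5,suppress=True)
s=manip.get_state(); R=rot(s["ee_rot"]);print(s["clock"],s["position"],s["contact_force"],s["qd"]); print(R)
for n in ("side","top"):
    im=viewer.get_image(n); cv2.imwrite(f"pics/c_{n}.png",im[:,:,::-1])
s=manip.get_state();print(s["clock"],s["position"],s["contact_force"])
z=cv2.imread("pics/c_side.png")[60:260,200:400]
cv2.imwrite("pics/c_sidez.png",cv2.resize(z,None,fx=3,fy=3,interpolation=cv2.INTER_CUBIC))
print("tcp px side",proj("side",s["position"]))
E
```

```text
2.2167 [0.52738 0.24669 0.03924] [ 0.01591 -0.09601  0.45408] [-0.00784 -0.00102 -0.01048 -0.00179 -0.0141   0.00151]
[[-0.00318 -0.00149  0.99999]
 [-0.00004  1.       0.00149]
 [-0.99999 -0.00004 -0.00318]]
2.3167 [0.52853 0.24658 0.04028] [-0.02199  0.01569  0.75929]
tcp px side [279.21128 141.9705 ]
```

View pics/c_sidez.png

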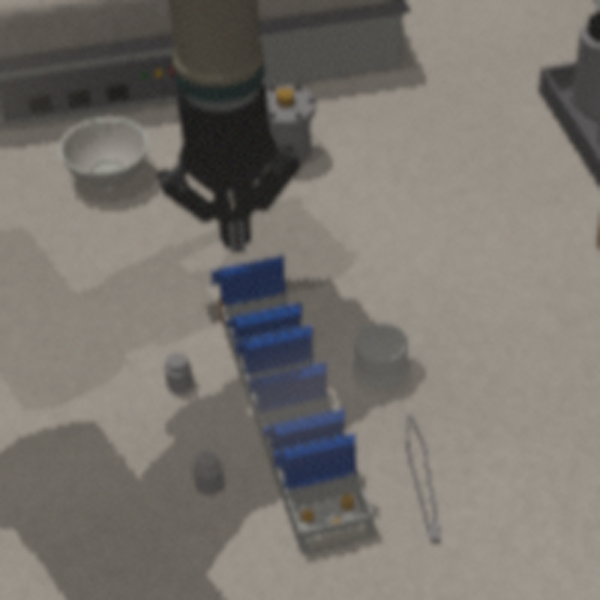

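Call:
move_arm --rows '[[[1, 0, 1], 0, 0], [[1, 0, 1], 0, 0], [[1, 0, 1], 0, 0]]'

```text
clock: 2.57
position: [0.5301, 0.2468, 0.0401]
ee_rot: [0.707, 0.0, 0.707, 0.001]
contact_force: [-0.7, -0.3, -0.0]
width: 0.0001
```

```bash
python3 - <<'E'
from h import *
np.set_printoptions(precision=5,suppress=True)
for i in range(6):
    s=manip.get_state();print(s["clock"],s["position"],s["contact_force"],s["qpos"]); viewer.get_image("side")
E
```

```text
2.5667 [0.53013 0.2468  0.04008] [-0.69761 -0.33729 -0.03707] [0.31616 0.45479 1.74935 0.00114 0.93664 0.31471]
2.6167 [0.52995 0.24667 0.03991] [-0.07434  0.77066 -0.01447] [0.31607 0.45493 1.74964 0.00111 0.93667 0.31471]
2.6667 [0.52987 0.24663 0.0398 ] [ 1.2059  -0.13267 -0.9028 ] [0.31604 0.45506 1.74977 0.00113 0.93666 0.31474]
2.7167 [0.52972 0.24658 0.03963] [-0.41553 -0.37753 -0.05876] [0.31604 0.45522 1.75001 0.00113 0.93661 0.31474]
2.7667 [0.52964 0.24654 0.0395 ] [-0.69903  0.01913 -0.18749] [0.31601 0.45539 1.75014 0.00113 0.93658 0.31471]
2.8167 [0.5296  0.24653 0.03944] [-0.45493 -0.37259  0.61373] [0.31602 0.45545 1.75019 0.0011  0.93657 0.31469]
```

The tip settles slowly, within about 1 mm. I'm starting the sweep at low speed with z near 38 mm.

Call:
move_arm --rows '[[[1.2, -4, 0], 0, 0], [[1.2, -8, 0], 0, 0], [[1.2, -12, 0], 0, 0], [[1.2, -16, 0], 0, 0], [[1.2, -20, 0], 0, 0], [[1.2, -24, 0], 0, 0], [[1.2, -28, 0], 0, 0], [[1.2, -32, 0], 0, 0]]'

```text
clock: 3.53
position: [0.5296, 0.214, 0.0382]
ee_rot: [0.707, 0.0, 0.707, 0.0]
contact_force: [-0.6, 0.3, 0.7]
width: 0.0001
```

Call:
move_arm --rows '[[[0.2, -4, 0], 0, 0], [[0.2, -8, 0], 0, 0], [[0.2, -12, 0], 0, 0], [[0.2, -16, 0], 0, 0], [[0.2, -20, 0], 0, 0], [[0.2, -24, 0], 0, 0], [[0.2, -28, 0], 0, 0], [[0.2, -32, 0], 0, 0]]'

```text
clock: 4.2
position: [0.5297, 0.1817, 0.038]
ee_rot: [0.707, -0.0, 0.707, 0.0]
contact_force: [0.4, 0.7, 1.1]
width: -0.0002
```

```bash
cat > look.py <<'E'
import sys,cv2
from h import *
np.set_printoptions(precision=5,suppress=True)
k=sys.argv[1]
s=manip.get_state();print(s["clock"],s["position"],s["contact_force"])
a=viewer.get_image("side")[60:260,200:400,::-1]; b=viewer.get_image("top")[160:250,220:380,::-1]
a=cv2.resize(a,(560,560),interpolation=cv2.INTER_CUBIC); cv2.imwrite(f"pics/{k}_s.png",a)
cv2.imwrite(f"pics/{k}_t.png",cv2.resize(b,None,fx=5,fy=5,interpolation=cv2.INTER_CUBIC))
E
python3 look.py d
```

```text
4.2 [0.52966 0.18169 0.038  ] [0.41325 0.72035 1.13725]
```

View pics/d_s.png

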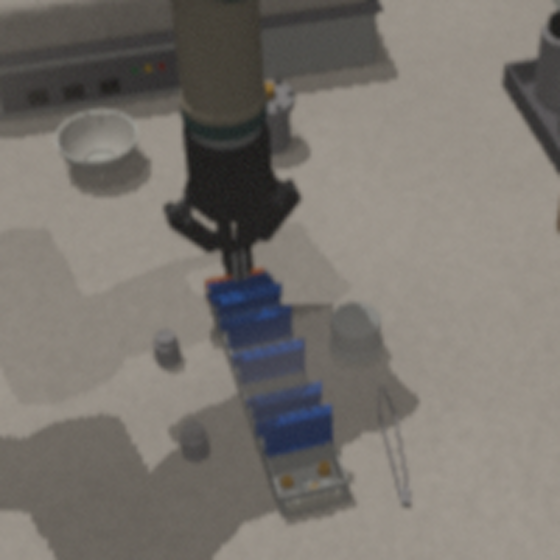

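Lid 1 is folding down against lid 2 (around (240,290)), and the box has not visibly shifted. The contact force is about 1 N, so I continue.

Call:
move_arm --rows '[[[0, -4, 0], 0, 0], [[0, -8, 0], 0, 0], [[0, -12, 0], 0, 0], [[0, -16, 0], 0, 0], [[0, -20, 0], 0, 0], [[0, -24, 0], 0, 0], [[0, -28, 0], 0, 0], [[0, -32, 0], 0, 0]]'

```text
clock: 4.97
position: [0.5296, 0.1489, 0.0379]
ee_rot: [0.707, 0.0, 0.707, 0.0]
contact_force: [-0.3, 1.4, 0.1]
width: 0.0002
```

```bash
python3 look.py e
```

```text
4.9667 [0.52958 0.1489  0.03793] [-0.33484  1.41171  0.06526]
```

View pics/e_s.png

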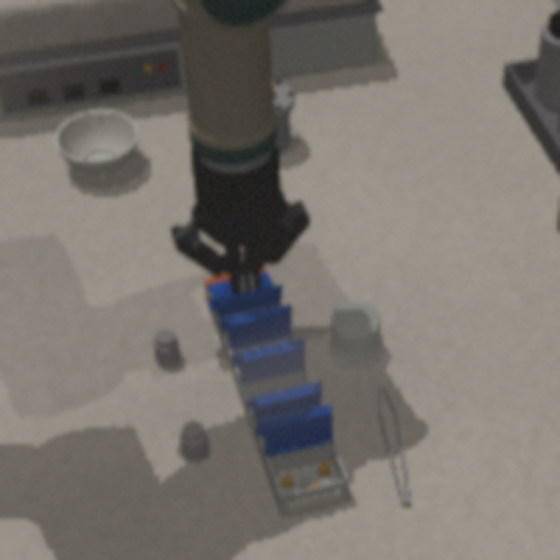

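Lid 1 lies under the fingers and the box and its neighbours are unchanged. Continuing.

Call:
move_arm --rows '[[[0, -4, 0], 0, 0], [[0, -8, 0], 0, 0], [[0, -12, 0], 0, 0], [[0, -16, 0], 0, 0], [[0, -20, 0], 0, 0], [[0, -24, 0], 0, 0], [[0, -28, 0], 0, 0], [[0, -32, 0], 0, 0]]'

```text
clock: 5.73
position: [0.5297, 0.1165, 0.0381]
ee_rot: [0.707, 0.0, 0.707, -0.0]
contact_force: [0.0, 1.4, 1.0]
width: 0.0001
```

```bash
python3 look.py f
```

```text
5.7333 [0.5297  0.11645 0.03805] [0.04434 1.36357 1.00717]
```

View pics/f_s.png

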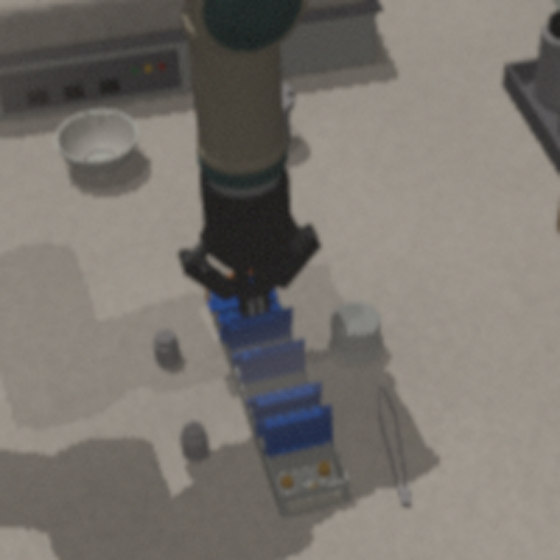

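Lid 2 is being laid down, with no box motion (plain-end corner still at (350,490)).

Call:
move_arm --rows '[[[0, -4, 0], 0, 0], [[0, -8, 0], 0, 0], [[0, -12, 0], 0, 0], [[0, -16, 0], 0, 0], [[0, -20, 0], 0, 0], [[0, -24, 0], 0, 0], [[0, -28, 0], 0, 0], [[0, -32, 0], 0, 0]]'

```text
clock: 6.5
position: [0.5296, 0.0834, 0.038]
ee_rot: [0.707, 0.0, 0.707, -0.001]
contact_force: [-0.5, -0.4, 0.6]
width: -0.0001
```

Call:
move_arm --rows '[[[0, -4, 0], 0, 0], [[0, -8, 0], 0, 0], [[0, -12, 0], 0, 0], [[0, -16, 0], 0, 0], [[0, -20, 0], 0, 0], [[0, -24, 0], 0, 0], [[0, -28, 0], 0, 0], [[0, -32, 0], 0, 0]]'

```text
clock: 7.17
position: [0.5294, 0.0509, 0.0379]
ee_rot: [0.707, 0.0, 0.708, -0.001]
contact_force: [0.6, 0.5, -0.6]
width: 0.0002
```

```bash
python3 look.py g
```

```text
7.1667 [0.52939 0.05088 0.0379 ] [ 0.55973  0.50679 -0.5971 ]
```

View pics/g_s.png

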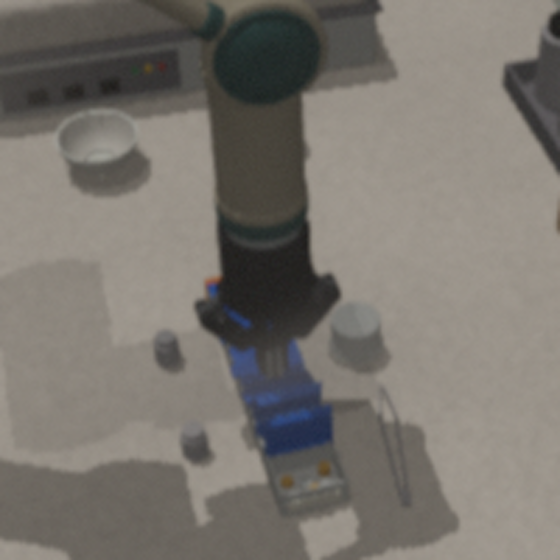

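Lid 3 is flat, lid 4 is folding, and everything else is in place.

Call:
move_arm --rows '[[[0, -4, 0], 0, 0], [[0, -8, 0], 0, 0], [[0, -12, 0], 0, 0], [[0, -16, 0], 0, 0], [[0, -20, 0], 0, 0], [[0, -24, 0], 0, 0], [[0, -28, 0], 0, 0], [[0, -32, 0], 0, 0]]'

```text
clock: 7.93
position: [0.5294, 0.0181, 0.038]
ee_rot: [0.707, 0.0, 0.708, -0.001]
contact_force: [-0.4, 1.0, 1.3]
width: 0.0005
```

Call:
move_arm --rows '[[[0, -4, 0], 0, 0], [[0, -8, 0], 0, 0], [[0, -12, 0], 0, 0], [[0, -16, 0], 0, 0], [[0, -20, 0], 0, 0], [[0, -24, 0], 0, 0], [[0, -28, 0], 0, 0], [[0, -32, 0], 0, 0]]'

```text
clock: 8.6
position: [0.5294, -0.0142, 0.0381]
ee_rot: [0.707, 0.0, 0.708, -0.001]
contact_force: [0.1, 1.6, 1.0]
width: -0.0003
```

```bash
python3 look.py h1
```

```text
8.6 [ 0.52941 -0.01416  0.03807] [0.12209 1.6352  1.00826]
```

View pics/h1_s.png

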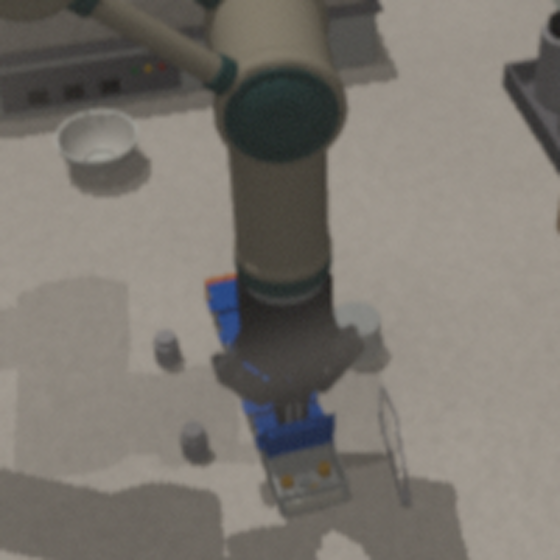

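Lid 5 is nearly down and only lid 6 is left standing. The box is unmoved.

Call:
move_arm --rows '[[[0, -4, 0], 0, 0], [[0, -8, 0], 0, 0], [[0, -12, 0], 0, 0], [[0, -16, 0], 0, 0], [[0, -20, 0], 0, 0], [[0, -24, 0], 0, 0], [[0, -28, 0], 0, 0], [[0, -32, 0], 0, 0]]'

```text
clock: 9.37
position: [0.5294, -0.0472, 0.0381]
ee_rot: [0.707, 0.0, 0.708, -0.001]
contact_force: [-0.5, -0.2, -0.7]
width: 0.0001
```

Call:
move_arm --rows '[[[0, -4, 0], 0, 0], [[0, -8, 0], 0, 0], [[0, -12, 0], 0, 0], [[0, -16, 0], 0, 0], [[0, -20, 0], 0, 0], [[0, -24, 0], 0, 0], [[0, -28, 0], 0, 0], [[0, -32, 0], 0, 0]]'

```text
clock: 10.03
position: [0.5293, -0.0796, 0.0381]
ee_rot: [0.707, 0.0, 0.708, -0.001]
contact_force: [0.2, -0.3, 0.3]
width: 0.0002
```

Call:
move_arm --rows '[[[0, -4, 0], 0, 0], [[0, -8, 0], 0, 0], [[0, -12, 0], 0, 0], [[0, -16, 0], 0, 0], [[0, -20, 0], 0, 0], [[0, -25, 0], 0, 0], [[0, -30, 0], 0, 0], [[0, -34, 0], 0, 0]]'

```text
clock: 10.7
position: [0.5293, -0.1142, 0.0382]
ee_rot: [0.707, 0.0, 0.708, -0.001]
contact_force: [0.1, -0.1, 1.0]
width: -0.0001
```

```bash
python3 look.py i
```

```text
10.7 [ 0.52925 -0.11425  0.03817] [ 0.09675 -0.11509  0.97214]
```

View pics/i_s.png

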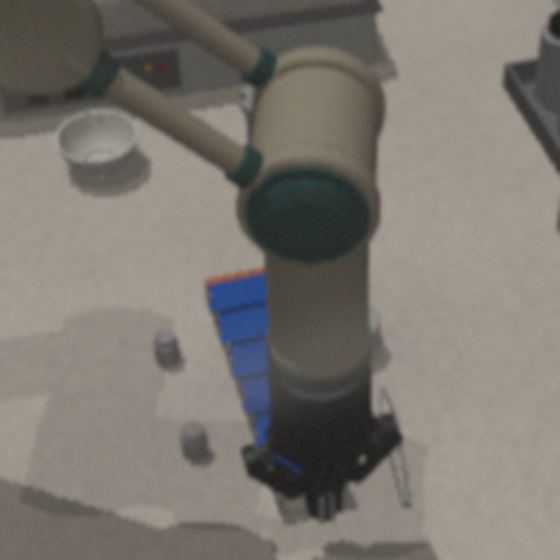

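The fingers are past the plain end. Moving on and rising clear to check all six lids.

Call:
move_arm --rows '[[[0, -8, 0], 0, 0], [[0, -16, 0], 0, 0], [[-10, -24, 0], 0, 0], [[-30, -32, 0], 0, 0], [[-55, -40, 0], 0, 0], [[-85, -60, 0], 0, 0], [[-115, -85, 0], 0, 0], [[-140, -110, 0], 0, 0]]'

```text
clock: 11.47
position: [0.5294, -0.2254, 0.1807]
ee_rot: [0.707, -0.0, 0.707, -0.002]
contact_force: [1.2, -0.4, 0.9]
width: 0.0001
```

Call:
move_arm --rows '[[[-10, -5, 0], 0, 0], [[-10, -5, 0], 0, 0], [[-10, -5, 0], 0, 0]]'

```text
clock: 11.72
position: [0.5292, -0.2309, 0.1909]
ee_rot: [0.708, -0.0, 0.707, -0.002]
contact_force: [-0.4, -0.6, -1.2]
width: 0.0003
```

```bash
python3 look.py j; python3 - <<'E'
from h import *
import cv2
im=viewer.get_image("wrist"); cv2.imwrite("pics/j_w.png",im[:,:,::-1])
b=viewer.get_image("top")[160:250,220:380,::-1]
E
```

```text
11.7167 [ 0.52922 -0.23095  0.19094] [-0.3707  -0.64608 -1.15044]
```

View pics/j_s.png

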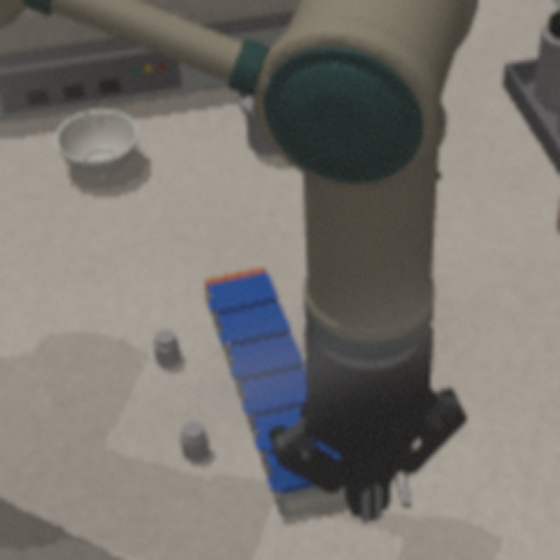

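View pics/j_t.png

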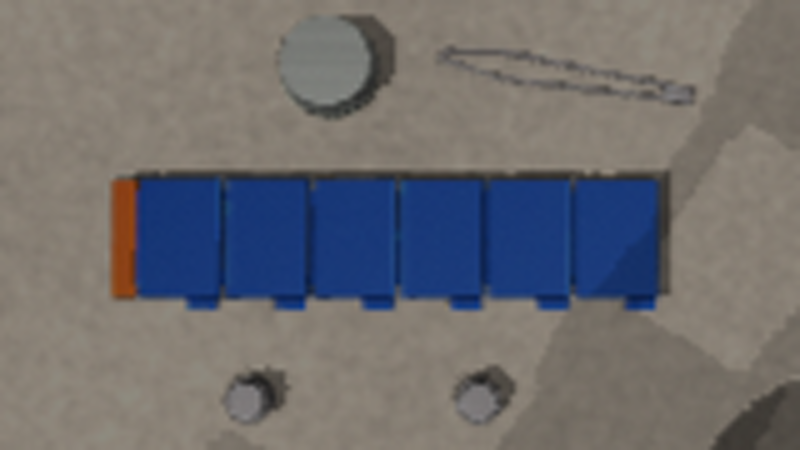

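View pics/j_w.png

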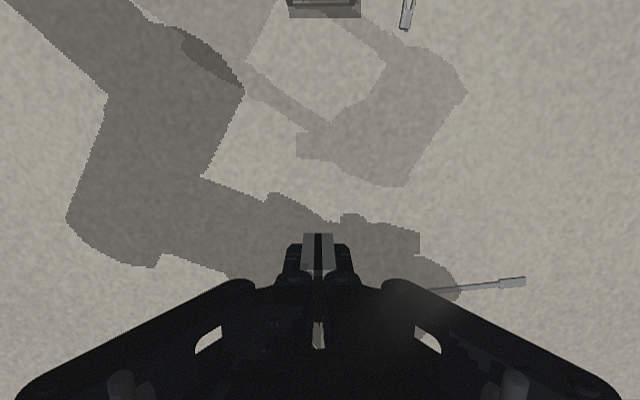

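All six lids lie flat and look alike in the top view. The box outline (110–668) and the neighbouring items match the first picture. Handing in.

```bash
python3 - <<'E'
from rig import manip
print(manip.sign_off()); print(manip.get_state()["clock"])
E
```

```text
the job is handed in; nothing more can be done
None
the job is handed in; nothing more can be done
```

I laid all six lids down in one slow pass of the closed fingertips, from the orange end to the plain end, and handed the job in at about 12 s.

- **Sweep:** the tips stayed at about 38 mm height, 1 mm above the free edges of shut lids. The largest force I saw on any axis at the end of a move was about 1.6 N, with about 1 N of sensor noise.
- **Lids:** the last top view shows all six lying flat and looking alike. I did not measure the lid angles directly. The 38 mm tip height implies less than about 0.03 rad each.
- **Box and things around it:** in the top view, the box, slugs, tin and tweezers are where they were in the first picture. I did not compare the dish, cell, reagent and spatula in the last pictures, but the arm stayed well away from them.
- **Checks that disagreed:** the finder's results for `orange_end` and `plain_end` did not agree with each other or with the pictures. I located the box from its corners in the top and side views instead, and those agreed to within about 5 mm.

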